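# Rack the spare punches and raise the disc cutter's punch for loading

## Task

Get the jeweller's disc cutter ready for a strip of metal: first stand the two loose spare punches (blue band and brass band) upright in empty cells of the wooden crate, one per cell. Then grip the black head of the punch in the leaning guide block and draw it straight along its bore by about 35 mm, so that the whole copper band is out but the black band below it is still hidden; do not pull it right out or force it sideways against the bore. Finish while holding it there, still gripped, and leave everything else on the bench where it is.

Things in the scene. Friction and masses are not known exactly. Their poses are not given: they have to be found in the camera images.
- guide: disc cutter's aluminium guide block, 80 x 80 x 70 mm, fixed on a green base (150 x 110 x 16 mm on the bench), leaning 20 degrees to the cutter's front. Origin: centre of its underside; z is the bore axis, pointing out of the bore mouth; y is level. Blind bore 21 mm diameter, 60 mm deep, its bottom at z = 10 mm.
- bore_mouth (a point): centre of the bore's mouth in the guide block's top face, 70 mm from the block's origin along its z
- punch: loose steel punch resting on the bore's bottom, about 0.3 kg. Origin: centre of its lower end; z runs along it to the head. Shaft 20 mm diameter, 82 mm long. Copper band 31 to 40 mm from the lower end, black band 8 to 19 mm, both hidden in the bore at first: copper is wholly out after 29 mm of travel, black begins to show at 41 mm.
- punch_grip (a point): middle of the punch's round black grip head (30 mm diameter, 28 mm tall, thin red line round its middle), on the axis 96 mm from the lower end. At the start the head's underside stands 22 mm off the block's top face.
- crate: pale wooden crate fixed to the bench, 190 x 54 x 36 mm, long side along its x; origin: centre of its underside. Four cells in a row, each 41 (x) by 44 (y) mm inside, centred at x = -69.4, -23.1, 23.1 and 69.4 mm, y = 0; floor 5 mm, walls 5 mm thick. The cell at +69.4 is taken at the start, the other three are empty.
- punch_blue: spare steel punch with a blue band, upright cylinder 26 mm diameter, 72 mm tall, about 0.25 kg, standing loose on the bench; origin at the centre of its underside, z up
- punch_brass: spare steel punch with a brass band, upright cylinder 26 mm diameter, 72 mm tall, about 0.25 kg, standing loose on the bench; origin at the centre of its underside, z up
- punch_stored: red-banded steel punch, 26 mm diameter, 72 mm tall, already standing in the crate's +x end cell; origin at the centre of its underside. Leave it.
- charcoal: black charcoal block 120 x 70 x 35 mm, bystander; origin at the centre of its underside
- clear_jar: clear glass jar with white lid, 76 mm diameter, 110 mm tall, bystander; origin at the centre of its underside
- green_jar: green glass jar with steel lid, 80 mm diameter, 120 mm tall, bystander; origin at the centre of its underside
- tin: flat round aluminium tin, 60 mm diameter, 24 mm tall, bystander; origin at the centre of its underside
- mandrel: steel ring mandrel standing on a round 84 mm foot, 200 mm tall, bystander; origin at the centre of its underside
- mallet: hammer lying on the bench, 240 mm long, bystander; its handle points to its own -x

How it is judged:
By the outcome, as a careful person would: the job done as asked, in the order asked, and still so for the second after the job is handed in, while the arm keeps its last pose, push and grip.
It also fails if it takes over 59 s, if anything falls off the work surface, if the arm or the gripper's body presses on something with over 40 N, if the wrist force passes 120 N, or if a joint passes its speed limit or range.

## Robot

A 6-joint arm with a two-finger parallel gripper is mounted at the origin on the work surface. World frame = base frame: x ahead of the robot, y to its left, z up, the work surface at z = 0. Lengths are in m, angles in rad, forces in N, time in s.
With the tool pointing down it reaches from about 0.325 to 0.925 m from the base axis. Payload 3.1 kg.
Tool frame: the origin (TCP) lies on the centre line of the jaws, within the pads' length; the fingertips stand 11 mm ahead of it and the grasp point (between the pads) lies 8 mm behind it; z points along the fingers, y is the line along which they close (so a half turn about z gives the same grasp; the last joint's range is limited). The gripper opens to 85 mm and grips with 20 to 120 N. Pads are 22 mm wide; open, the fingers measure 114 mm over their backs; the gripper's body (76 mm by 85 mm) begins 54 mm behind the grasp point. The pads swing forward as they close: fully open they stand 13 mm farther back than shut.
Start: joints at [1.085, 0.217, 1.613, -0, 1.311, -0.112], TCP at [0.228, 0.582, 0.242] pointing down, gripper open.
Joint ranges: [-2.75, 2.75], [-0.78, 2.1], [0.31, 2.55], [-1.13, 4.27], [0.13, 2.63], [-2.58, 2.58]. Speed limits (rad/s): [2.79, 2.79, 3.14, 3.14, 3.14, 3.14].

## Interface

Orientations are given as a unit quaternion [x, y, z, w].
In Python, from plant import robot gives the robot as it stands.
- The arm moves only by the tool jog_arm, called after ">>>" by a JSON object that holds its "fn" and its "kwargs", one argument or row to a line. Schema: {"type":"object","properties":{"deltas":{"type":"string"},"finger_gap":{"type":"number"},"only":{"type":"string"},"quiet":{"type":"boolean"},"lines":{"type":"string"}},"required":["deltas"],"additionalProperties":false}. deltas is a string of 1 to 8 rows, parted by semicolons, with the numbers parted by commas; each row has 6 numbers: dx, dy, dz in m, then a rotation vector rx, ry, rz in rad; each row shifts and turns the commanded pose from where the row before left it, along the tool's axes as they then stand; what a row does not reach is not made up. A row lasts 1/8 s, in which the tool goes at most 0.0625 m and 0.188 rad, less where a joint would pass 70% of its speed; a pose out of reach is approached as far as the arm can. finger_gap is the finger opening in m, set as the call begins (left out keeps the last). The fingers move at their own pace and stop on an object; the grip force is fixed at half the most. Time passes only in rows, so rows that do not move let the fingers close. The tool returns the time, the measured TCP pose, the force, the opening and the grip force at its end. only (a regular expression) keeps the lines of the reply that match it, lines (a string "A,B") keeps lines A to B, and quiet returns only ok. Input that does not fit is refused with a message, and nothing moves.
- robot.read_state(): the state, without advancing time (a new reading comes with each control period).
- robot.grab_frame(name): name is "side" or "top"; returns a dict with "pixels" (480x640x3 uint8, red, green, blue), "fx", "fy", "cx", "cy" (pixels), "extrinsics" (4x4, takes a point from world to camera coordinates). Camera axes: x right, y up, looking along -z (the intrinsics and any distortion apply to the point x, -y, -z); pixel columns grow to the right and rows downward; lengths in m; the calibration is good to about 2 mm. A picture is of the moment at which its call begins. There is no depth.
- robot.sign_off(): hands the job in; it is judged then, once.
The state is a dict: "t": time; "qpos": joint angles; "qd": joint speeds; "joint_torque": joint torques, N m; "tool_pos": TCP position; "tool_rot": TCP orientation; "wrist_force": force on the tool from outside, world axes, zero at the start; "moment": the same for the moment, N m; "opening": finger opening in m; "grasp_force": force on a finger pad.
Only numpy, scipy, OpenCV 4.12 (cv2) and the standard library are available. Lean on these libraries where they do the work, as an engineer would, in place of code of your own. Each camera call takes 0.05 s, during which the arm holds its last target. There are 200 camera calls.

## Working session

There is one attempt and no reset: what is moved stays moved. The work goes in short steps, Python scripts to look and compute and a tool call to move; the robot and the scene stay as the last step left them, time stands still between calls to the robot, and variables do not carry over. Pictures are saved under pics/ and viewed, at most 11 in all, crops included, and the job is handed in when it is done.

```bash
ls; mkdir -p pics
```

Run:
```python
from plant import robot
import cv2, pickle, numpy as np
for n in("top","side"):
    f=robot.grab_frame(n); cv2.imwrite(f"pics/{n}0.png",f["pixels"][:,:,::-1]); pickle.dump(f,open(f"{n}0.pkl","wb"))
    print({k:(np.round(v,4).tolist() if k=="extrinsics" else v) for k,v in f.items() if k!="pixels"})
s=robot.read_state();print(s)
```

```text
pics
plant.py
{'fx': 492.8311064720814, 'fy': 492.8311064720814, 'cx': 323.4966418643436, 'cy': 237.2125857645236, 'extrinsics': [[0.0296, -0.9995, 0.0105, -0.0321], [0.9895, 0.0308, 0.1413, -0.5596], [-0.1416, 0.0062, 0.9899, -1.11], [0.0, 0.0, 0.0, 1.0]]}
{'fx': 597.4445631412232, 'fy': 597.4445631412232, 'cx': 317.38327970728585, 'cy': 243.74376881810764, 'extrinsics': [[0.6741, -0.7386, 0.0064, -0.3883], [0.4786, 0.4433, 0.7579, -0.3348], [-0.5626, -0.5078, 0.6524, -1.2656], [0.0, 0.0, 0.0, 1.0]]}
{'t': 0.1, 'qpos': array([ 1.08482315e+00,  2.17653938e-01,  1.61477938e+00,  2.63108153e-06,
        1.31130552e+00, -1.12209606e-01]), 'qd': array([-0.00089605, -0.00238267, -0.0037061 , -0.00015625, -0.00041568,
        0.00066828]), 'joint_torque': array([-7.40277846e-05, -3.98079658e+01, -3.04971886e+01, -2.45212414e-04,
        4.28304120e-03,  5.27025497e-05]), 'tool_pos': array([0.2278516 , 0.58122424, 0.24111122]), 'tool_rot': array([ 1.85796110e-01,  9.82587733e-01, -1.02507517e-03, -3.17402872e-04]), 'wrist_force': array([ 0.55333454, -0.10277673,  0.47896304]), 'moment': array([-0.06144789,  0.0354527 , -0.09251626]), 'grasp_force': 0.0, 'opening': 0.08579711035164725}
```

View pics/top0.png

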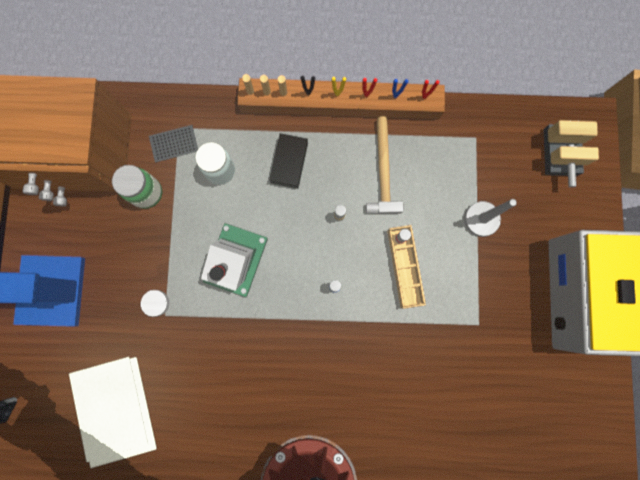

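View pics/side0.png

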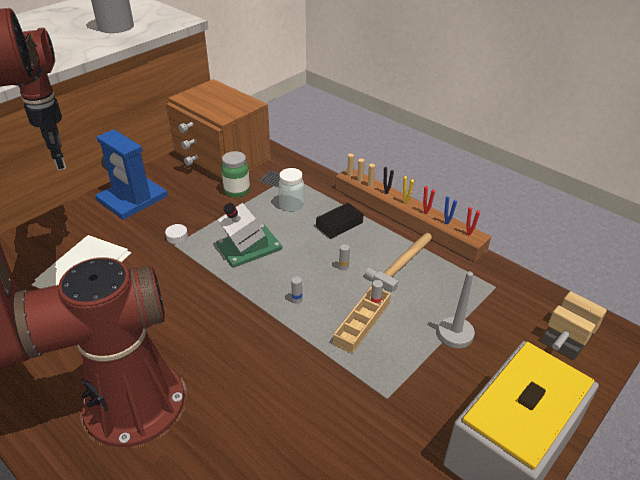

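Top view: the blue punch is at (334,287), brass at (340,212), the crate around (406,266) with the stored punch at (404,237), and the guide head at (218,271). In the side view, blue is at (297,290), brass at (344,257), the crate near (362,320), and the head at (231,210). I'll zoom in for measurements.

Create h.py:
```python
import numpy as np, cv2, pickle
def P(f,X):
    c=f["extrinsics"][:3,:3]@np.asarray(X,float)+f["extrinsics"][:3,3]
    return np.array([f["cx"]+f["fx"]*c[0]/-c[2], f["cy"]-f["fy"]*c[1]/-c[2]])
def ray(f,u,v):
    R=f["extrinsics"][:3,:3];t=f["extrinsics"][:3,3]
    d=R.T@np.array([(u-f["cx"])/f["fx"],-(v-f["cy"])/f["fy"],-1]); return -R.T@t,d/np.linalg.norm(d)
def onz(f,u,v,z):
    o,d=ray(f,u,v); return o+d*(z-o[2])/d[2]
def tri(f,a,g,b):
    A=np.zeros((3,3));y=np.zeros(3);L=[]
    for F,p in((f,a),(g,b)):
        o,d=ray(F,*p);M=np.eye(3)-np.outer(d,d);A+=M;y+=M@o;L.append((o,M))
    X=np.linalg.solve(A,y);return X,[np.linalg.norm(M@(X-o)) for o,M in L]
def load(k): return pickle.load(open(f"top{k}.pkl","rb")),pickle.load(open(f"side{k}.pkl","rb"))
def crop(f,x,y,w,h,s): return cv2.resize(f["pixels"][y:y+h,x:x+w,::-1],None,fx=s,fy=s,interpolation=cv2.INTER_CUBIC)
```

Run:
```python
from h import *
t,s=load(0)
a=np.hstack([crop(t,190,215,100,100,4),crop(s,200,190,100,100,4)])
b=np.hstack([crop(t,320,190,133,66,3),crop(s,275,235,133,66,3)])
b=np.hstack([crop(t,320,190,115,125,8/5),])
c=crop(s,275,235,135,125,8/5); d=np.hstack([b,c]); d=cv2.copyMakeBorder(d,0,0,0,800-d.shape[1],cv2.BORDER_CONSTANT)
cv2.imwrite("pics/c1.png",np.vstack([a,d]))
```

```text
(no output)
```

View pics/c1.png

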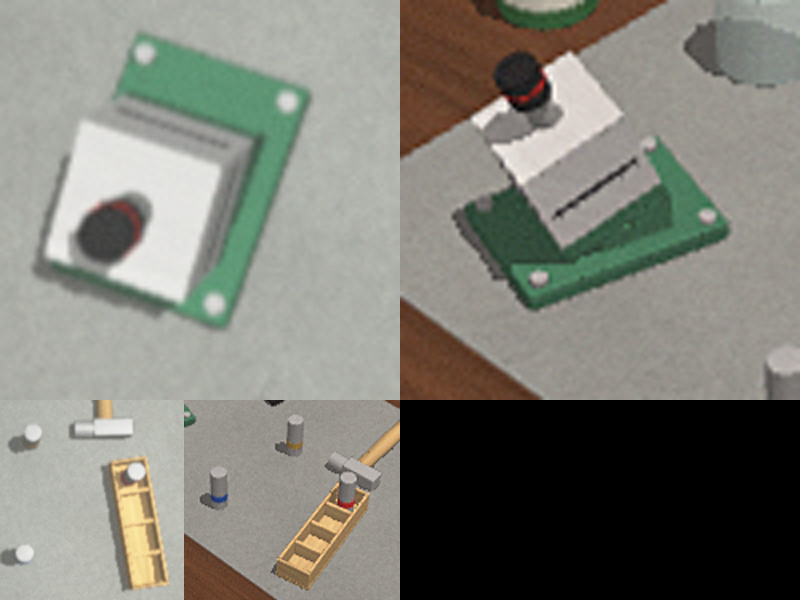

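The crop shows the white guide face with top-view corners at crop (83,122), (220,165), (185,300) and (45,258), leaning towards the lower left. The punches are upright, and the three crate cells nearest the robot are empty. Now to measure.

Run:
```python
from h import *
np.set_printoptions(precision=4,suppress=True)
t,s=load(0)
def blob(f,m,x,y,w,h):
    k=np.zeros(m.shape,np.uint8);k[y:y+h,x:x+w]=m[y:y+h,x:x+w]
    c=max(cv2.findContours(k,cv2.RETR_EXTERNAL,cv2.CHAIN_APPROX_NONE)[0],key=cv2.contourArea)
    kk=np.zeros_like(k);cv2.drawContours(kk,[c],-1,1,-1);ys,xs=np.nonzero(kk)
    return np.array([xs.mean(),ys.mean()]),c,len(xs)
T=t["pixels"].astype(int);S=s["pixels"].astype(int)
hsvT=cv2.cvtColor(t["pixels"],cv2.COLOR_RGB2HSV);hsvS=cv2.cvtColor(s["pixels"],cv2.COLOR_RGB2HSV)
# punch tops
for n,(x,y) in dict(blue=(334,287),brass=(340,212),stored=(404,237)).items():
    m=(T.min(2)>195)
    c,k,a=blob(t,m,x-10,y-12,20,22); print(n,c,a,onz(t,*c,.072))
# bands in side view -> column check
print("bench chk")
m=(hsvS[...,0]>100)&(hsvS[...,0]<130)&(hsvS[...,1]>120);c,_,a=blob(s,m,280,270,35,40);print("blue band",c,a)
# faces
for n,f,I,b in(("top",t,T,(195,235,60,60)),("side",s,S,(215,198,50,45))):
    m=(I.min(2)>(215 if n=="top" else 205));c,k,a=blob(f,m,*b)
    r=cv2.approxPolyDP(cv2.convexHull(k),3,True)[:,0];print(n,"face",r.tolist(),a,cv2.boxPoints(cv2.minAreaRect(k)))
    m=(I.max(2)<75);bb=(205,260,30,25) if n=="top" else (220,200,25,20);c,k,a=blob(f,m,*bb);print("head",c,a,cv2.boundingRect(k))
# green base
m=(hsvT[...,0]>60)&(hsvT[...,0]<95)&(hsvT[...,1]>70);c,k,a=blob(t,m,195,215,90,90)
r=cv2.approxPolyDP(cv2.convexHull(k),3,True)[:,0];print("green",[ (p.tolist(),onz(t,*p,.016)[:2]) for p in r])
# crate
m=(hsvT[...,0]<30)&(hsvT[...,1]>70)&(hsvT[...,2]>120);c,k,a=blob(t,m,380,220,55,95)
R=cv2.minAreaRect(k);print("crate",R,[onz(t,*p,.036)[:2] for p in cv2.boxPoints(R)],onz(t,*R[0],.036))
m=(hsvS[...,0]<30)&(hsvS[...,1]>70)&(hsvS[...,2]>110);c,k,a=blob(s,m,325,283,70,75)
print("crate side hull",cv2.approxPolyDP(cv2.convexHull(k),3,True)[:,0].tolist())
```

```text
blue [335.3182 285.1591] 88 [ 0.4482 -0.0445  0.072 ]
brass [340.4744 209.6026] 78 [ 0.6207 -0.0518  0.072 ]
stored [404.881  234.3333] 84 [ 0.5681 -0.1996  0.072 ]
bench chk
blue band [296.5 296.3] 30
top face [[211, 246], [243, 257], [234, 289], [202, 278]] 881 [[199.8 277.6]
 [210.5 245.5]
 [245.3 257.1]
 [234.6 289.2]]
head [216.1811 273.0551] 127 (210, 267, 13, 13)
side face [[242, 204], [254, 218], [230, 235], [223, 226]] 324 [[218.44 219.92]
 [242.12 202.16]
 [254.24 218.32]
 [230.56 236.08]]
head [230.0197 210.0132] 152 (223, 203, 15, 15)
green [([228, 225], array([0.586 , 0.2134])), ([266, 238], array([0.5576, 0.1215])), ([246, 295], array([0.4216, 0.1619])), ([233, 291], array([0.43  , 0.1928])), ([220, 237], array([0.5566, 0.2307]))]
crate ((406.2279968261719, 266.5039978027344), (81.75064086914062, 24.417861938476562), 79.69515228271484) [array([ 0.5862, -0.1634]), array([ 0.5984, -0.2199]), array([ 0.4117, -0.2545]), array([ 0.4001, -0.1992])] [ 0.4981 -0.2094  0.036 ]
crate side hull [[390, 293], [389, 303], [352, 353], [333, 344], [333, 334], [371, 286]]
```

Run:
```python
from h import *
np.set_printoptions(precision=4,suppress=True)
t,s=load(0)
tp=[(190+x/4,215+y/4) for x,y in((82,121),(222,165),(185,302),(44,258))]
sp=[(200+x/4,190+y/4) for x,y in((174,52),(223,112),(125,183),(72,120))]
C=[]
for a,b in zip(tp,sp):
    X,e=tri(t,a,s,b);C.append(X);print(X,e)
C=np.array(C);print("centre",C.mean(0))
e1=C[1]-C[0]+C[2]-C[3]; e2=C[0]-C[3]+C[1]-C[2]
print(np.linalg.norm(e1)/2,np.linalg.norm(e2)/2)
n=np.cross(e1,e2);n/=np.linalg.norm(n);print("normal",n,"lean",np.degrees(np.arccos(abs(n[2]))),"e1",e1/2,"e2",e2/2)
print("head",tri(t,(216.2,273.05),s,(230.0,210.0)))
# red line: ring
for nme,f,b in(("top",t,(205,255,30,35)),("side",s,(220,198,30,25))):
    x,y,w,h=b;h_=cv2.cvtColor(f["pixels"],cv2.COLOR_RGB2HSV)[y:y+h,x:x+w].astype(int)
    ys,xs=np.nonzero(((h_[...,0]<12)|(h_[...,0]>168))&(h_[...,1]>110));print(nme,"red",xs.mean()+x,ys.mean()+y,len(xs),xs.min()+x,xs.max()+x,ys.min()+y,ys.max()+y)
# check of punches: expected side projections
for n,x,y in(("blue",.4482,-.0445),("brass",.6207,-.0518),("stored",.5681,-.1996)):
    print(n,"side top",P(s,(x,y,.072)),"base",P(s,(x,y,0)))
c=np.array([.5,-.2107]);u=np.array([np.cos(np.radians(10.5)),np.sin(np.radians(10.5))]);v=np.array([-u[1],u[0]])
for a,b in((1,1),(1,-1),(-1,-1),(-1,1)): print("crate side",P(s,(*(c+a*.095*u+b*.027*v),.036)))
```

```text
[0.5258 0.2266 0.1209] [np.float64(0.002927114726379628), np.float64(0.002927114726379615)]
[0.5025 0.1509 0.1238] [np.float64(0.0009574749393161092), np.float64(0.0009574749393161238)]
[0.4307 0.1702 0.0972] [np.float64(0.0023461825636752766), np.float64(0.0023461825636753057)]
[0.4527 0.2489 0.0935] [np.float64(0.002655508019248842), np.float64(0.0026555080192488378)]
centre [0.4779 0.1992 0.1088]
0.08051885001829201 0.08007492830237654
normal [-0.3128  0.1322  0.9406] lean 19.851793004737914 e1 [-0.0226 -0.0772  0.0033] e2 [ 0.0724 -0.0208  0.027 ]
head (array([0.4643, 0.2068, 0.1423]), [np.float64(0.0020826622160285088), np.float64(0.0020826622160284177)])
top red 222.11111111111111 268.44444444444446 9 219 224 266 273
side red 230.68205128205128 203.8153846153846 195 220 249 198 216
blue side top [295.5615 278.9863] base [296.063  299.6838]
brass side top [344.0373 246.1094] base [343.0759 266.5627]
stored side top [376.6286 283.9932] base [374.5679 304.6898]
crate side [370.2864 283.8031]
crate side [389.7319 292.0561]
crate side [351.7374 343.0227]
crate side [331.1411 333.2288]
```

Run:
```python
from h import *
t,s=load(0)
cv2.imwrite("pics/c2.png",crop(s,275,240,133,100,6)[:600,:800])
```

```text
(no output)
```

View pics/c2.png

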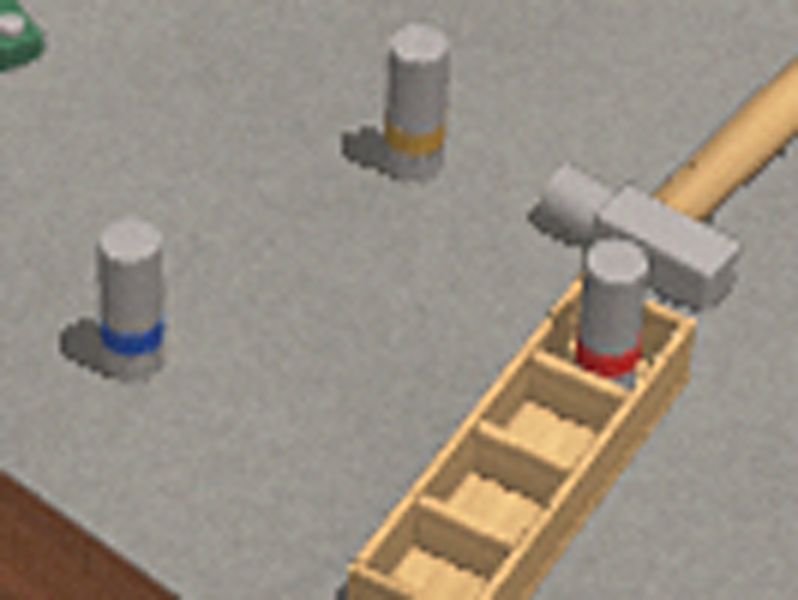

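Band positions agree between the two views to about 2 mm. The guide axis azimuth is about 163.6° and the grip centre is about (0.466,0.203,0.1425). I'll turn the jaws to lie along the crate's y and travel to the blue punch.

Add to h.py:
```python
from scipy.spatial.transform import Rotation as Ro
def go(target,axis=None):
    """print what is left to target in tool axes, and the turn to a jaw-down pose of jaw azimuth axis (deg)"""
    from plant import robot
    st=robot.read_state();R=Ro.from_quat(st["tool_rot"])
    print("t%.2f"%st["t"],"dtool",np.round(R.inv().apply(np.array(target)-st["tool_pos"]),4),"tcp",np.round(st["tool_pos"],4))
    if axis is not None:
        W=axis if isinstance(axis,np.ndarray) else np.array([[-np.sin(np.radians(axis))*-1,0,0]]*3)
        print("rotvec",np.round((R.inv()*Ro.from_matrix(W)).as_rotvec(),4))
    print("q",np.round(st["qpos"],3),"F",np.round(st["wrist_force"],1),"open %.4f grip %.1f"%(st["opening"],st["grasp_force"]))
def down(az): # jaw y at azimuth az deg, tool z down
    a=np.radians(az);y=np.array([np.cos(a),np.sin(a),0]);z=np.array([0,0,-1.]);return np.array([np.cross(y,z),y,z]).T
```

```text
(no output)
```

>>> {"fn": "jog_arm", "kwargs": {
  "deltas": "0,0,0,0,0,-0.186;0,0,0,0,0,-0.186;0,0,0,0,0,-0.186;-0.009,-0.06,0.003,0,0,0;-0.009,-0.06,0.003,0,0,0;-0.009,-0.06,0.003,0,0,0;-0.009,-0.06,0.003,0,0,0;-0.009,-0.06,0.003,0,0,0",
  "finger_gap": 0.06
}}

```text
t: 1.1
tool_pos: [0.3274, 0.2933, 0.2268]
tool_rot: [-0.092, 0.996, -0.0, 0.0]
wrist_force: [0.5, 0.2, -0.3]
opening: 0.0602
grasp_force: 0.0
```

```bash
python3 -c "
from h import *;go((.447,-.0465,.12),down(100.5))"
```

```text
t1.10 dtool [-0.0551 -0.3559  0.107 ] tcp [0.3274 0.2933 0.2268]
rotvec [-0.0003  0.      0.0017]
q [ 0.571 -0.181  2.047 -0.     1.275 -1.185] F [ 0.5  0.2 -0.3] open 0.0602 grip 0.0
```

>>> {"fn": "jog_arm", "kwargs": {
  "deltas": "-0.009,-0.06,0,0,0,0;-0.009,-0.06,0,0,0,0;-0.009,-0.06,0,0,0,0;-0.009,-0.06,0,0,0,0;-0.009,-0.055,0.02,0,0,0;-0.008,-0.045,0.03,0,0,0;-0.002,-0.012,0.03,0,0,0;0,0,0.02,0,0,0"
}}

```text
t: 2.1
tool_pos: [0.4451, -0.0419, 0.1254]
tool_rot: [-0.091, 0.996, 0.0, -0.001]
wrist_force: [-0.5, -0.4, -0.3]
opening: 0.0599
grasp_force: 0.0
```

```bash
python3 -c "
from h import *;go((.447,-.0465,.05),down(100.5))
from plant import robot
f=robot.grab_frame('side');pickle.dump(f,open('side1.pkl','wb'));g=robot.grab_frame('top');pickle.dump(g,open('top1.pkl','wb'))
cv2.imwrite('pics/c3.png',np.hstack([crop(f,265,215,80,100,5),crop(g,300,240,80,100,5)]))"
```

```text
t2.10 dtool [-0.0013 -0.005   0.0754] tcp [ 0.4451 -0.0419  0.1254]
rotvec [ 0.001  -0.0024 -0.0016]
q [-0.251 -0.026  2.115 -0.     1.055 -2.003] F [-0.5 -0.4 -0.3] open 0.0599 grip 0.0
```

View pics/c3.png

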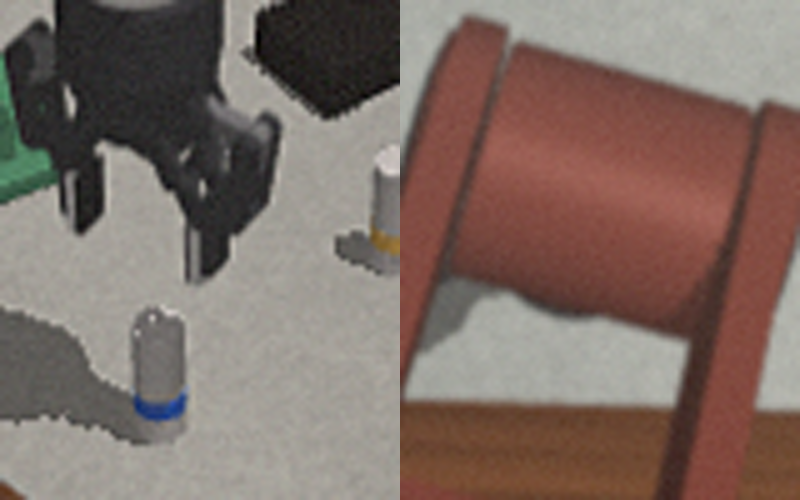

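The side view shows the fingers straddling the blue punch, whose top is at crop (158,315), about 5 mm off, as computed. Descend and grip.

>>> {"fn": "jog_arm", "kwargs": {
  "deltas": "-0.001,-0.005,0.02,0,0,0;0,0,0.03,0,0,0;0,0,0.025,0,0,0;0,0,0,0,0,0"
}}

```text
t: 2.7
tool_pos: [0.4462, -0.0448, 0.0513]
tool_rot: [-0.092, 0.996, 0.001, -0.002]
wrist_force: [-0.8, -0.2, 0.1]
opening: 0.0602
grasp_force: 0.0
```

>>> {"fn": "jog_arm", "kwargs": {
  "deltas": "0,0,0,0,0,0;0,0,0,0,0,0;0,0,0,0,0,0;0,0,0,0,0,0",
  "finger_gap": 0.0
}}

```text
t: 3.2
tool_pos: [0.4494, -0.0459, 0.0541]
tool_rot: [-0.092, 0.996, -0.001, 0.001]
wrist_force: [-0.7, 0.2, 7.1]
opening: 0.0242
grasp_force: 58.6
```

```bash
python3 -c "
from h import *;go((.4318,-.2243,.12),down(100.5))"
```

```text
t3.20 dtool [ 0.0498 -0.1722 -0.0658] tcp [ 0.4494 -0.0459  0.0541]
rotvec [-0.0014  0.0029  0.0011]
q [-0.257  0.111  2.14  -0.     0.887 -2.012] F [-0.7  0.2  7.1] open 0.0242 grip 58.6
```

>>> {"fn": "jog_arm", "kwargs": {
  "deltas": "0,0,-0.035,0,0,0;0,0,-0.035,0,0,0;0.012,-0.043,0,0,0,0;0.0125,-0.043,0,0,0,0;0.0125,-0.043,0,0,0,0;0.0125,-0.043,0,0,0,0;0,0,0,0,0,0;0,0,0,0,0,0"
}}

```text
t: 4.2
tool_pos: [0.4299, -0.223, 0.1217]
tool_rot: [-0.092, 0.996, 0.001, -0.001]
wrist_force: [-0.3, -0.1, -3.1]
opening: 0.0246
grasp_force: 59.8
```

```bash
python3 -c "
from h import *;go((.4313,-.2251,.0595),down(100.5))
from plant import robot
f=robot.grab_frame('side');cv2.imwrite('pics/c4.png',crop(f,290,230,120,130,4))"
```

```text
t4.20 dtool [-0.001  -0.0024  0.0622] tcp [ 0.4299 -0.223   0.1217]
rotvec [ 0.0017 -0.0009  0.0002]
q [-6.240e-01  6.200e-02  2.034e+00  1.000e-03  1.047e+00 -2.378e+00] F [-0.3 -0.1 -3.1] open 0.0246 grip 59.8
```

View pics/c4.png

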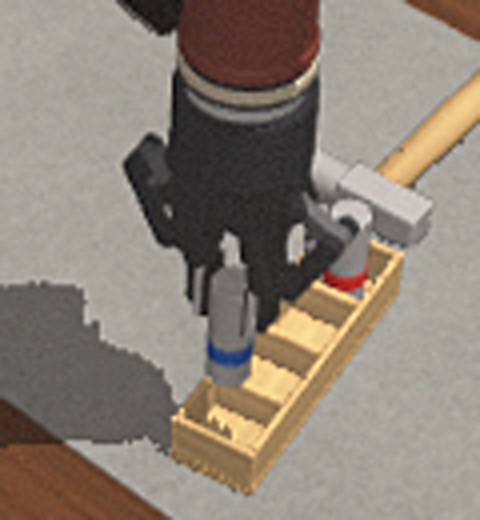

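The punch bottom is at crop (228,375) and should land at about (230,446). The cell-floor centre is at about (232,446), so it's aligned.

>>> {"fn": "jog_arm", "kwargs": {
  "deltas": "-0.001,-0.002,0.02,0,0,0;0,0,0.02,0,0,0;0,0,0.013,0,0,0;0,0,0.005,0,0,0;0,0,0.003,0,0,0;0,0,0,0,0,0"
}}

```text
t: 5.0
tool_pos: [0.4324, -0.2256, 0.0617]
tool_rot: [-0.092, 0.996, -0.0, 0.0]
wrist_force: [-0.8, -0.0, -3.4]
opening: 0.0243
grasp_force: 59.9
```

```bash
python3 -c "
from h import *;go((.4313,-.2251,.0595),down(100.5))"
```

```text
t5.00 dtool [0.001  0.0007 0.0022] tcp [ 0.4324 -0.2256  0.0617]
rotvec [-0.0005  0.0005  0.0011]
q [-0.625  0.169  2.054  0.     0.918 -2.38 ] F [-0.8 -0.  -3.4] open 0.0243 grip 59.9
```

>>> {"fn": "jog_arm", "kwargs": {
  "deltas": "0,0,0.002,0,0,0;0,0,0.001,0,0,0;0,0,0.001,0,0,0;0,0,0,0,0,0"
}}

```text
t: 5.5
tool_pos: [0.4327, -0.2259, 0.0591]
tool_rot: [-0.092, 0.996, -0.0, 0.0]
wrist_force: [-2.8, 1.6, 9.3]
opening: 0.0246
grasp_force: 61.3
```

>>> {"fn": "jog_arm", "kwargs": {
  "deltas": "0,0,0,0,0,0;0,0,0,0,0,0;0,0,-0.02,0,0,0;0,0,-0.045,0,0,0;-0.043,0.027,0,0,0,0;-0.043,0.027,0,0,0,0;-0.043,0.027,0,0,0,0;-0.043,0.027,0,0,0,0",
  "finger_gap": 0.055
}}

```text
t: 6.5
tool_pos: [0.5825, -0.0867, 0.1222]
tool_rot: [-0.092, 0.996, -0.0, 0.0]
wrist_force: [0.9, -0.5, -0.7]
opening: 0.0553
grasp_force: 0.0
```

>>> {"fn": "jog_arm", "kwargs": {
  "deltas": "-0.043,0.027,0,0,0,0;0,0,0,0,0,0;0,0,0,0,0,0"
}}

```text
t: 6.88
tool_pos: [0.618, -0.0535, 0.1217]
tool_rot: [-0.092, 0.996, -0.0, -0.001]
wrist_force: [-1.1, 0.2, 0.7]
opening: 0.0549
grasp_force: 0.0
```

```bash
python3 -c "
from h import *;go((.62,-.0535,.052),down(100.5))
from plant import robot
f=robot.grab_frame('side');cv2.imwrite('pics/c5.png',crop(f,290,190,125,165,3.6))"
```

```text
t6.88 dtool [-0.0021 -0.0004  0.0696] tcp [ 0.618  -0.0535  0.1217]
rotvec [ 0.     -0.0016  0.0015]
q [-1.990e-01  3.330e-01  1.712e+00 -1.000e-03  1.099e+00 -1.954e+00] F [-1.1  0.2  0.7] open 0.0549 grip 0.0
```

View pics/c5.png

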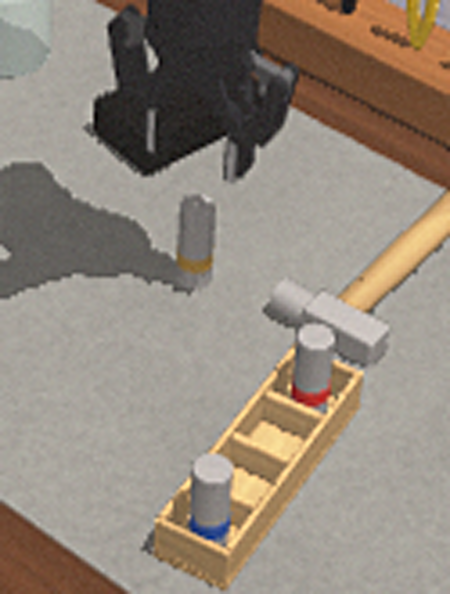

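The blue punch stands in the end cell at crop (210,490), and the gripper is over the brass one at (197,205). Descend and grip.

>>> {"fn": "jog_arm", "kwargs": {
  "deltas": "-0.001,0,0.025,0,0,0;-0.001,0,0.025,0,0,0;0,0,0.015,0,0,0;0,0,0.004,0,0,0"
}}

```text
t: 7.42
tool_pos: [0.6191, -0.0536, 0.052]
tool_rot: [-0.091, 0.996, 0.0, -0.001]
wrist_force: [0.5, 0.4, -0.4]
opening: 0.0551
grasp_force: 0.0
```

>>> {"fn": "jog_arm", "kwargs": {
  "deltas": "0,0,0,0,0,0;0,0,0,0,0,0;0,0,0,0,0,0;0,0,0,0,0,0",
  "finger_gap": 0.0
}}

```text
t: 7.92
tool_pos: [0.6218, -0.0533, 0.0546]
tool_rot: [-0.092, 0.996, -0.001, 0.001]
wrist_force: [0.1, -0.9, 4.4]
opening: 0.024
grasp_force: 59.3
```

>>> {"fn": "jog_arm", "kwargs": {
  "deltas": "0,0,-0.035,0,0,0;0,0,-0.04,0,0,0;0,0,0,0,0,0"
}}

```text
t: 8.3
tool_pos: [0.6234, -0.0533, 0.1318]
tool_rot: [-0.092, 0.996, -0.001, 0.004]
wrist_force: [0.4, -0.3, -2.2]
opening: 0.0239
grasp_force: 59.2
```

```bash
python3 -c "
from h import *;go((.4768,-.2167,.06),down(100.5))"
```

```text
t8.30 dtool [ 0.1746 -0.1336  0.0709] tcp [ 0.6234 -0.0533  0.1318]
rotvec [-0.0026  0.0072  0.0011]
q [-0.198  0.325  1.7    0.     1.109 -1.953] F [ 0.4 -0.3 -2.2] open 0.0239 grip 59.2
```

>>> {"fn": "jog_arm", "kwargs": {
  "deltas": "0.0435,-0.0335,0,0,0,0;0.0435,-0.0335,0,0,0,0;0.0435,-0.0335,0,0,0,0;0.044,-0.0335,0,0,0,0;0,0,0,0,0,0;0,0,0,0,0,0"
}}

```text
t: 9.05
tool_pos: [0.4727, -0.2159, 0.1266]
tool_rot: [-0.091, 0.996, 0.001, -0.001]
wrist_force: [1.9, -0.7, -2.7]
opening: 0.0244
grasp_force: 59.5
```

```bash
python3 -c "
from h import *;go((.4768,-.2167,.06),down(100.5))"
```

```text
t9.05 dtool [-0.004  -0.0017  0.0666] tcp [ 0.4727 -0.2159  0.1266]
rotvec [ 0.0025 -0.0015 -0.0001]
q [-5.640e-01  1.290e-01  1.950e+00  1.000e-03  1.065e+00 -2.318e+00] F [ 1.9 -0.7 -2.7] open 0.0244 grip 59.5
```

>>> {"fn": "jog_arm", "kwargs": {
  "deltas": "-0.003,-0.002,0,0,0,0;0,0,0.02,0,0,0;0,0,0,0,0,0"
}}

```text
t: 9.43
tool_pos: [0.4763, -0.2162, 0.1065]
tool_rot: [-0.093, 0.996, 0.001, -0.002]
wrist_force: [-0.4, 0.2, -3.0]
opening: 0.0244
grasp_force: 59.6
```

```bash
python3 -c "
from h import *;go((.4768,-.2167,.06),down(100.5))"
```

```text
t9.43 dtool [-0.0005 -0.0007  0.0465] tcp [ 0.4763 -0.2162  0.1065]
rotvec [ 0.0031 -0.0031  0.003 ]
q [-0.56   0.167  1.951  0.     1.028 -2.318] F [-0.4  0.2 -3. ] open 0.0244 grip 59.6
```

>>> {"fn": "jog_arm", "kwargs": {
  "deltas": "0,0,0.02,0,0,0;0,0,0.018,0,0,0;0,0,0.004,0,0,0;0,0,0.003,0,0,0;0,0,0.002,0,0,0;0,0,0,0,0,0"
}}

```text
t: 10.18
tool_pos: [0.4772, -0.2183, 0.0617]
tool_rot: [-0.092, 0.996, -0.0, 0.0]
wrist_force: [0.2, 0.7, -3.3]
opening: 0.0245
grasp_force: 59.6
```

>>> {"fn": "jog_arm", "kwargs": {
  "deltas": "0,0,0.002,0,0,0;0,0,0.001,0,0,0;0,0,0.001,0,0,0;0,0,0,0,0,0"
}}

```text
t: 10.68
tool_pos: [0.4777, -0.2185, 0.0596]
tool_rot: [-0.092, 0.996, -0.0, 0.0]
wrist_force: [-3.2, 2.1, 8.8]
opening: 0.0243
grasp_force: 61.0
```

>>> {"fn": "jog_arm", "kwargs": {
  "deltas": "0,0,0,0,0,0;0,0,0,0,0,0;0,0,-0.02,0,0,0;0,0,-0.05,0,0,0;0,0,-0.06,0,0,0;0,0.06,-0.01,0,0,0;0,0.06,0,0,0,0;0,0.06,0,0,0,0",
  "finger_gap": 0.055
}}

```text
t: 11.68
tool_pos: [0.4438, -0.0398, 0.1977]
tool_rot: [-0.091, 0.996, -0.0, 0.001]
wrist_force: [1.0, 0.7, -0.4]
opening: 0.0551
grasp_force: 0.0
```

Add to h.py:
```python
def guide(G,off,az=163.6):
    a=np.radians(az);b=np.radians(20)
    n=np.array([np.sin(b)*np.cos(a),np.sin(b)*np.sin(a),np.cos(b)]);y=np.array([np.sin(a),-np.cos(a),0]);z=-n
    return np.asarray(G)+(off-.008)*n, np.array([np.cross(y,z),y,z]).T
```

```bash
python3 -c "
from h import *
T,W=guide((.4658,.203,.1425),.055);print(T,W);go(T,W)
from plant import robot
f=robot.grab_frame('side');pickle.dump(f,open('side2.pkl','wb'));cv2.imwrite('pics/c6.png',crop(f,210,190,200,170,4))"
```

```text
[0.45037908 0.20753862 0.18666555] [[-0.90146026  0.28234146  0.3281047 ]
 [ 0.26531418  0.95931397 -0.09656647]
 [-0.34202014  0.         -0.93969262]]
t11.68 dtool [-0.0515  0.242   0.0111] tcp [ 0.4438 -0.0398  0.1977]
rotvec [ 0.0819 -0.3409  0.4643]
q [-0.247 -0.135  2.065  0.     1.21  -2.001] F [ 1.   0.7 -0.4] open 0.0551 grip 0.0
```

View pics/c6.png

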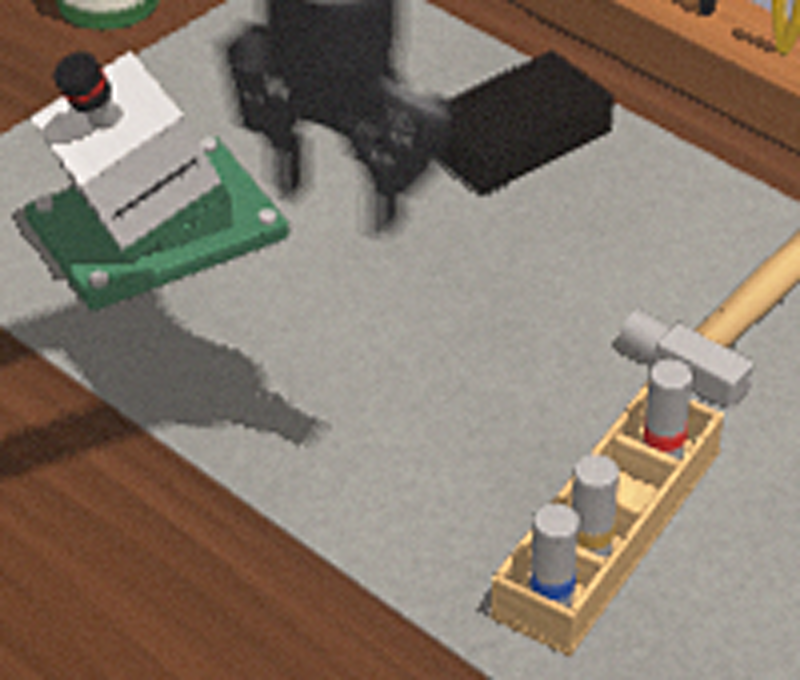

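Both spares stand upright in their cells, blue at crop (553,555) and brass at (595,505). Now tilt the tool to the bore axis.

>>> {"fn": "jog_arm", "kwargs": {
  "deltas": "0,0,0,0.0205,-0.085,0.116;0,0,0,0.0205,-0.085,0.116;0,0,0,0.0205,-0.085,0.116;0,0,0,0.0205,-0.085,0.116;0,0,0,0,0,0;0,0,0,0,0,0",
  "finger_gap": 0.065
}}

```text
t: 12.48
tool_pos: [0.4444, -0.0414, 0.1977]
tool_rot: [0.139, 0.975, -0.025, 0.171]
wrist_force: [0.5, -0.2, -0.2]
opening: 0.0652
grasp_force: 0.0
```

```bash
python3 -c "
from h import *
T,W=guide((.465,.205,.1425),.055);go(T,W)"
```

```text
t12.47 dtool [ 0.0649  0.2424 -0.012 ] tcp [ 0.4444 -0.0414  0.1977]
rotvec [-0.0001 -0.0026  0.0033]
q [-0.24  -0.366  2.279 -0.021  0.883 -1.517] F [ 0.5 -0.2 -0.2] open 0.0652 grip 0.0
```

>>> {"fn": "jog_arm", "kwargs": {
  "deltas": "0.013,0.0485,-0.004,0,0,0;0.013,0.0485,-0.004,0,0,0;0.013,0.0485,-0.002,0,0,0;0.013,0.0485,-0.001,0,0,0;0.013,0.0485,-0.001,0,0,0;0,0,0,0,0,0;0,0,0,0,0,0"
}}

```text
t: 13.35
tool_pos: [0.4498, 0.2097, 0.1861]
tool_rot: [0.139, 0.975, -0.025, 0.17]
wrist_force: [-0.2, -0.3, 0.5]
opening: 0.0649
grasp_force: 0.0
```

```bash
python3 -c "
from h import *
T,W=guide((.465,.205,.1425),.055);go(T,W)
from plant import robot
f=robot.grab_frame('side');g=robot.grab_frame('top');pickle.dump(f,open('side3.pkl','wb'));cv2.imwrite('pics/c7.png',np.hstack([crop(f,195,160,70,90,5.7),crop(g,180,220,70,90,5.7)]))"
```

```text
t13.35 dtool [-0.     -0.0003 -0.0006] tcp [0.4498 0.2097 0.1861]
rotvec [-0.0012 -0.0033  0.0031]
q [ 0.427 -0.14   2.129 -0.286  0.909 -0.711] F [-0.2 -0.3  0.5] open 0.0649 grip 0.0
```

View pics/c7.png

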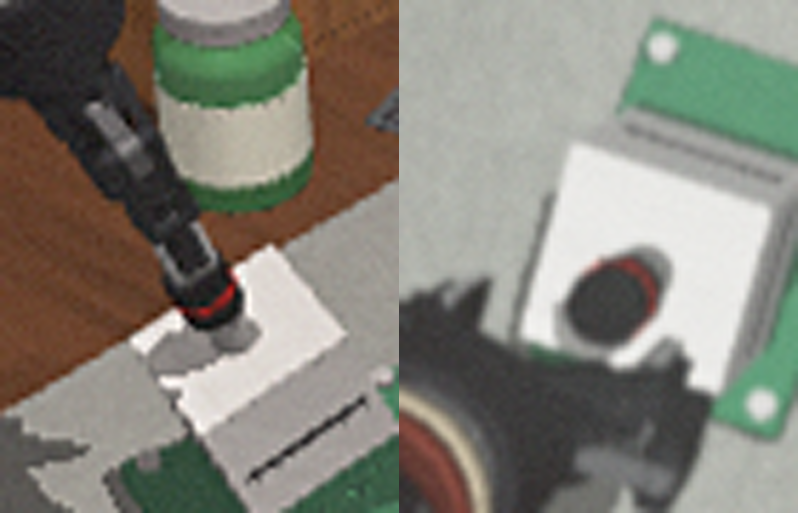

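The top view puts the head cap at about pixel (216.3,273.5) with the finger pads on either side. In the side view, the near finger is in line with the head. I'll compare these with projections.

Run:
```python
from h import *
t,s=load(0)
for G in((.4658,.203,.1425),(.465,.205,.1425)):
    T,W=guide(G,.0);n=-W[:,2];G=np.array(G)
    for k in(-.036,0,.014):
        p=G+k*n;print(k,"top",P(t,p),"side",P(s,p))
T,W=guide((.465,.205,.1425),.055);n=-W[:,2];tip=T-.011*n
for sg in(1,-1): print("tip",P(t,tip+sg*.0325*W[:,1]),P(s,tip+sg*.0325*W[:,1]))
for nme,f,b in(("top",t,(205,260,25,25)),("side",s,(220,200,22,20))):
    x,y,w,h=b;I=f["pixels"][y:y+h,x:x+w].astype(int)
    m=((I.max(2)<95)|((I[...,0]>1.6*I[...,1])&(I[...,0]<200))).astype(np.uint8)
    k,c,st,ce=cv2.connectedComponentsWithStats(m);i=1+np.argmax(st[1:,4]);print(nme,"head all",ce[i]+[x,y],st[i]+[x,y,0,0,0])
```

```text
-0.036 top [223.80454414 267.4085105 ] side [236.02473322 219.06890992]
0 top [218.75754682 271.67851023] side [230.59213462 210.27320531]
0.014 top [216.70079182 273.41862276] side [228.42768293 206.76882754]
-0.036 top [222.85997992 267.74869328] side [235.28445135 218.88554499]
0 top [217.780213   272.03079331] side [229.84088148 210.08986147]
0.014 top [215.71009204 273.77584681] side [227.67207783 206.58552314]
tip [197.23200639 271.61971447] [218.91280612 194.46533484]
tip [227.48626486 281.62078317] [229.64262299 207.67925612]
top head all [217.15204678 272.53216374] [209 265  17  16 171]
side head all [230.00938967 209.30046948] [220 200  22  20 213]
```

The head and finger positions agree within 1–2 mm. Approach along the axis and grip.

>>> {"fn": "jog_arm", "kwargs": {
  "deltas": "0,-0.001,0.02,0,0,0;0,0,0.02,0,0,0;0,0,0.014,0,0,0;0,0,0,0,0,0;0,0,0,0,0,0"
}}

```text
t: 14.08
tool_pos: [0.4673, 0.2035, 0.1361]
tool_rot: [0.14, 0.975, -0.025, 0.171]
wrist_force: [0.3, -0.0, 0.6]
opening: 0.065
grasp_force: 0.0
```

```bash
python3 -c "
from h import *
T,W=guide((.4654,.204,.1425),0);go(T,W)"
```

```text
t14.07 dtool [-0.0004 -0.0001  0.0014] tcp [0.4673 0.2035 0.1361]
rotvec [ 0.0001 -0.0018  0.0009]
q [ 0.397 -0.037  2.141 -0.308  0.788 -0.698] F [ 0.3 -0.   0.6] open 0.0650 grip 0.0
```

>>> {"fn": "jog_arm", "kwargs": {
  "deltas": "0,0,0,0,0,0;0,0,0,0,0,0;0,0,0,0,0,0;0,0,0,0,0,0;0,0,0,0,0,0",
  "finger_gap": 0
}}

```text
t: 14.7
tool_pos: [0.4669, 0.2033, 0.1366]
tool_rot: [0.139, 0.975, -0.026, 0.171]
wrist_force: [-2.6, -2.4, 5.5]
opening: 0.029
grasp_force: 58.7
```

```bash
python3 -c "
from h import *
T,W=guide((.4654,.204,.1425),0);go(T,W)
from plant import robot; print(robot.read_state()['moment'])"
```

```text
t14.70 dtool [-0.0005  0.0003  0.0018] tcp [0.4669 0.2033 0.1366]
rotvec [-0.0017 -0.0017  0.0024]
q [ 0.398 -0.038  2.141 -0.31   0.79  -0.697] F [-2.6 -2.4  5.5] open 0.0290 grip 58.7
[-0.60692632  0.33630284 -0.24023339]
```

>>> {"fn": "jog_arm", "kwargs": {
  "deltas": "0,0,-0.004,0,0,0;0,0,-0.004,0,0,0;0,0,-0.004,0,0,0;0,0,0,0,0,0"
}}

```text
t: 15.2
tool_pos: [0.4627, 0.2046, 0.147]
tool_rot: [0.14, 0.975, -0.025, 0.171]
wrist_force: [2.0, -4.2, -1.6]
opening: 0.0279
grasp_force: 59.5
```

```bash
python3 -c "
from h import *
go((.4669,.2033,.1366))
from plant import robot;s=robot.read_state(); print(s['moment'],Ro.from_quat(s['tool_rot']).inv().apply(s['wrist_force']))"
```

```text
t15.20 dtool [-0.0006 -0.      0.0112] tcp [0.4627 0.2046 0.147 ]
q [ 0.404 -0.062  2.141 -0.303  0.815 -0.701] F [ 2.  -4.2 -1.6] open 0.0279 grip 59.5
[-0.6328271  -0.08934652 -0.1779785 ] [-2.36563137 -3.50228392  2.52271054]
```

>>> {"fn": "jog_arm", "kwargs": {
  "deltas": "-0.0003,-0.0006,-0.004,0,0,0;0,0,-0.004,0,0,0;0,0,-0.004,0,0,0;0,0,-0.004,0,0,0;0,0,-0.004,0,0,0;0,0,0,0,0,0"
}}

```text
t: 15.95
tool_pos: [0.4563, 0.2065, 0.1661]
tool_rot: [0.14, 0.975, -0.025, 0.171]
wrist_force: [-0.4, -0.8, -2.7]
opening: 0.0284
grasp_force: 59.8
```

```bash
python3 -c "
from h import *
go((.4669,.2033,.1366))
from plant import robot;s=robot.read_state(); print(s['moment'],Ro.from_quat(s['tool_rot']).inv().apply(s['wrist_force']))
f=robot.grab_frame('side');cv2.imwrite('pics/c8.png',crop(f,200,175,80,80,7))"
```

```text
t15.95 dtool [-0.0004 -0.0001  0.0315] tcp [0.4563 0.2065 0.1661]
q [ 0.413 -0.103  2.138 -0.292  0.859 -0.709] F [-0.4 -0.8 -2.7] open 0.0284 grip 59.8
[-0.02000852  0.3449323  -0.02424033] [ 1.08350105 -0.90676634  2.52973237]
```

View pics/c8.png

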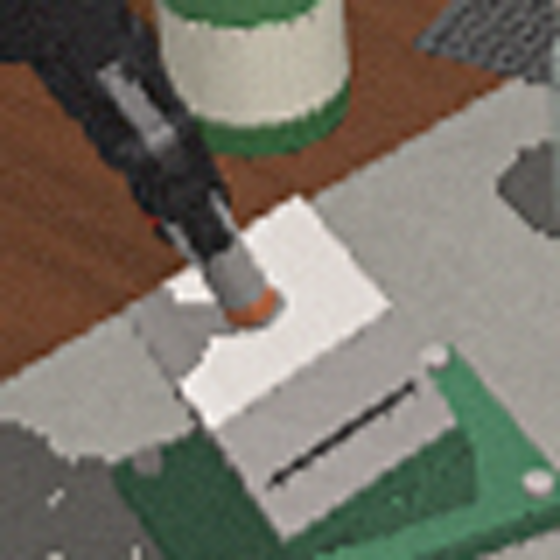

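The copper band is out at crop (253,305), with no black showing below it, at 31.5 mm of travel. I'll add the last 3.5 mm.

>>> {"fn": "jog_arm", "kwargs": {
  "deltas": "0,0,-0.0025,0,0,0;0,0,-0.001,0,0,0;0,0,0,0,0,0;0,0,0,0,0,0;0,0,0,0,0,0;0,0,0,0,0,0"
}}

```text
t: 16.75
tool_pos: [0.4552, 0.2065, 0.1689]
tool_rot: [0.14, 0.975, -0.025, 0.17]
wrist_force: [-1.3, 0.2, -4.3]
opening: 0.0288
grasp_force: 59.8
```

```bash
python3 -c "
from h import *
go((.4669,.2033,.1366))
from plant import robot;s=robot.read_state(); print(s['moment'],Ro.from_quat(s['tool_rot']).inv().apply(s['wrist_force']))
f=robot.grab_frame('side');cv2.imwrite('pics/c9.png',crop(f,200,175,200,185,3))"
```

```text
t16.75 dtool [-0.0004  0.0002  0.0345] tcp [0.4552 0.2065 0.1689]
q [ 0.414 -0.109  2.137 -0.292  0.866 -0.71 ] F [-1.3  0.2 -4.3] open 0.0288 grip 59.8
[ 0.10921585  0.31950494 -0.02980228] [ 2.6609335  -0.17045504  3.63566722]
```

View pics/c9.png

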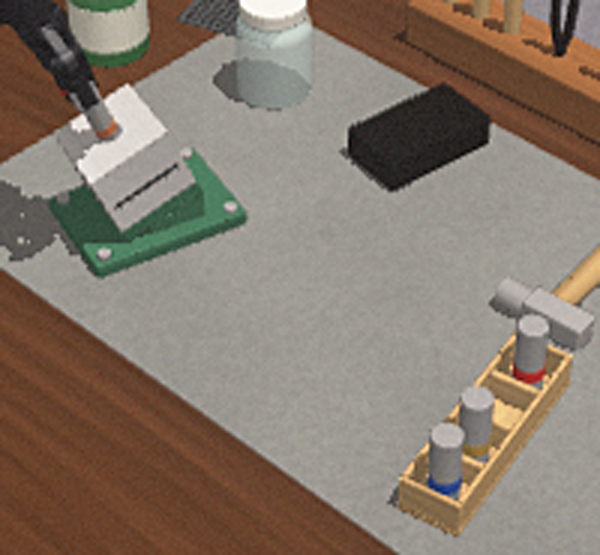

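The copper band is out at crop (108,128), the spares still stand in their cells at (446,460) and (477,425), and everything else is in place. Handing in.

```bash
python3 -c "
from plant import robot; print(robot.sign_off())"
```

```text
the job is handed in; nothing more can be done
None
```

The job is handed in: the blue and brass punches stand in separate crate cells, and the guide punch is still gripped, drawn about 34.5 mm along its bore with the copper band out and the black band hidden.

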